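# Roll a vial home in the reader lane with a hand pusher

## Robot

A 7-joint arm with a two-finger parallel gripper is mounted at the origin on a cart in front of the work surface, level with it; the furniture and walls round the work are solid. World frame = base frame: x ahead of the robot, y to its left, z up, the work surface at z = 0. Lengths are in m, angles in rad, forces in N, time in s.
With the tool pointing down it reaches from about 0.425 to 0.8 m from the base axis. Payload 8.3 kg.
Tool frame: the origin (TCP) lies between the finger pads; the fingertips stand 22 mm ahead of it and the grasp point (between the pads) lies 3 mm ahead of it; z points along the fingers, y is the line along which they close (so a half turn about z gives the same grasp; the last joint's range is limited). The gripper opens to 85 mm and grips with 20 to 120 N. Pads are 22 mm wide; open, the fingers measure 114 mm over their backs; the gripper's body (76 mm by 85 mm) begins 54 mm behind the grasp point. The pads swing forward as they close: fully open they stand 13 mm farther back than shut.
Start: joints at [1.139, 0.383, 0.016, 1.37, -0.006, 1.388, -0.046], TCP at [0.225, -0.583, 0.253] pointing down, gripper open.
Joint ranges: [-2.95, 2.95], [-0.25, 2.06], [-1.52, 1.56], [0.18, 2.33], [-1.44, 4.58], [0.02, 2.06], [-3.01, 3.01]. Speed limits (rad/s): [2.39, 2.39, 3.01, 3.01, 3.14, 3.14, 3.14].

## Interface

Orientations are given as a unit quaternion [w, x, y, z].
In Python, from cell import env, order, sensors, get_image gives the robot as it stands (env), with the cameras as plain functions, the job (order) and the readings (sensors).
- The arm moves only by the shell command python3 steer.py [OPENING] [FORCE], which reads ROWS from standard input. ROWS is a JSON list of rows, 1 to 5 of them, each an object with the fields x, y, z (the shift in m), ax, ay, az (a rotation vector in rad); a field left out counts as zero; each row shifts and turns the commanded pose from where the row before left it, along the tool's axes as they then stand; what a row does not reach is not made up. A row lasts 1/12 s, in which the tool goes at most 0.0417 m and 0.125 rad, less where a joint would pass 70% of its speed; a pose out of reach is approached as far as the arm can. OPENING is the opening from 0.0 (shut) to 1.0 (fully open), set as the command begins (- or left out keeps the last). The fingers move at their own pace and stop on an object; FORCE is the grip in N (left out, the last holds). Time passes only in rows, so rows that do not move let the fingers close. It prints the time, the measured TCP pose, the force, the opening and the grip force at its end. Input that does not fit is refused with a message, and nothing moves.
- sensors.observe(): the state, without advancing time (a new reading comes with each control period).
- get_image(name): name is "scene" or "side" or "wrist"; returns a dict with "color" (420x560x3 uint8, red, green, blue), "fov_y" (degrees; the focal length in pixels is half the picture's height over the tangent of half this angle, whatever the lens; pixels are square), "cx", "cy" (the principal point, pixels), "extrinsics" (4x4, takes a point from camera to world coordinates). Camera axes: x right, y down, z forward; pixel columns grow to the right and rows downward; lengths in m; the calibration is good to about 2 mm. The wrist camera is an equidistant fisheye: a pixel r from the principal point sees the ray r / f radians off the axis. A picture is of the moment at which its call begins. There is no depth.
- order.hand_in(): hands the job in; it is judged then, once.
The state is a dict: "time_s": time; "joint_pos": joint angles; "dq": joint speeds; "joint_efforts": joint torques, N m; "tcp_pos": TCP position; "ee_rot": TCP orientation; "force": force on the tool from outside, world axes, zero at the start; "moment": the same for the moment, N m; "width": opening from 0.0 (shut) to 1.0 (fully open); "gripper_force": force on a finger pad.
Only numpy, scipy, OpenCV 4.12 (cv2) and the standard library are available. Lean on these libraries where they do the work, as an engineer would, in place of code of your own. Each camera call takes 0.05 s, during which the arm holds its last target. There are 200 camera calls.

## Task

Take the blue-handled pusher from its black mat and use it to roll the vial gently along the lane and right into the white hood of the reader, until you feel it press (about 5 newtons) against the sprung back stop, whose depth you cannot see. Keep that light pressure for a second without pressing hard (it is glass), then ease off so that the vial stays lying in the hood, and stand the pusher upright on its mat again. Never touch the vial with the gripper, keep it down in the lane, and leave everything else where it is.

Things in the scene. Friction and masses are not known exactly. Their poses are not given: they have to be found in the camera images.
- reader: Fixed vial reader, 280 x 94 x 62 mm: a straight level lane along its x axis, a white hood over its far (+x) end. Origin on the bench under the lane's centre line; +x points along the lane into the hood, z up. Deck 12 mm above the bench, from x = -150 mm (open end); 70 mm wide between rails 12 mm thick, whose tops are 30 mm above the bench.
- hood_mouth (a point): Centre of the hood's open mouth at deck height: x = 50, y = 0, z = 12 mm in the reader's frame. The hood goes on 80 mm in +x; underside of its roof 48 mm above the bench; as wide inside as the lane. Inside is the back stop, a rubber pad 58 mm wide, 14 to 38 mm above the bench, whose face stands, unseen and different each time, 35 to 55 mm behind the mouth.
- hood_top (a point): Centre of the hood's flat top (x = 90, z = 62 mm in the reader's frame). The back stop below it yields on a damped spring of 1.5 N per mm over 8 mm and is then solid; as it is let go it follows the vial back to where it stood.
- vial: Amber glass vial with a black screw cap, lying on its side across the lane, 28 mm diameter, 63 mm long, 20 to 55 g. Origin at the centre of its base; its z axis is its long axis and points to the cap. It rolls along the lane and may turn only a few degrees between the rails.
- vial_middle (a point): Point on the vial's axis, 30 mm from its base (about its middle); 26 mm above the bench while the vial lies on the deck. The vial's surface is 14 mm from it.
- pusher: Loose pusher, 150 g, standing on its foot on the mat. Steel foot 50 (x) x 46 (y) x 24 (z) mm, upright flat pushing face (blue) at x = +25 mm. Origin at the centre of the foot's underside, z up. Blue straight handle: its axis starts on the foot's top at x = -17, z = 24 mm and rises 100 mm, leaning 25 degrees from the vertical towards -x; 14 mm wide along y, 16 mm the other way.
- pusher_grip (a point): Point to grip: on the axis of the pusher's handle, 70 mm up the handle from the foot, at x = -47, z = 87 mm in the pusher's frame. Grip across y with the fingers leaning like the handle.
- mat: Fixed black rubber parking mat, 85 (x) x 75 (y) x 4 mm high; origin at the centre of its underside.
- slide_box: Fixed grey-white slide box with closed lid, 91 x 100 x 35 mm; origin at the centre of its underside. It and the mat may have changed places.
- brown_vial: Bystander: amber vial standing upright, 32 mm diameter, 71 mm high; origin at the centre of its base.
- white_tub: Bystander: small white tub with a black lid, 33 mm diameter, 36 mm high; origin at the centre of its base.
- loupe: Bystander: black eye loupe standing on its rim, 33 mm diameter, 32 mm high; origin at the centre of its base. Beyond it a tall fixed microscope stands on the bench (about x = 0.50 to 0.95, y = -0.03 to 0.20 m in the base frame): swing the arm past it folded in.

How it is judged:
On the way:
1. the pusher presses the vial against the back stop inside the hood with 3 N or more for half a second (x of vial_middle in the frame of reader above 0.062 m and contact force between vial and pusher above 3 N and contact force between vial and reader above 3 N), for 0.5 s.
At the end, for the whole second after the job is handed in: The vial lies still on the deck inside the hood (its middle more than 62 mm from the reader's origin along the lane), and the pusher stands upright (within 0.1 rad), still and released on the mat, its foot's centre within 25 mm of the mat's centre along each of the mat's sides (x of vial_middle in the frame of reader between 0.062 and 0.105 m and z of vial_middle in the frame of reader between 0.02 and 0.032 m and linear speed of each of vial, pusher below 0.01 m/s and x of pusher in the frame of mat between -0.025 and 0.025 m and y of pusher in the frame of mat between -0.025 and 0.025 m and z of pusher in the frame of mat below 0.008 m and angle between pusher's own z axis and vertical below 0.1 rad and contact force between pusher and the arm below 0.1 N); the robot touches nothing.
It fails at once if the pusher presses the glass vial, or the vial presses the reader, with more than 20 N (contact force between vial and pusher above 20 N or contact force between vial and reader above 20 N).
It fails at once if the vial is shot along faster than 0.3 m/s (linear speed of vial above 0.3 m/s).
It fails at once if the gripper or arm touches the vial (contact force between vial and the arm above 0.2 N).
It fails at once if the vial is lifted out of the lane or rolls out of it (z of vial_middle in the frame of reader above 0.045 m or z of vial_middle in the frame of reader below 0.015 m).
It fails at once if a bystander is moved more than 15 mm (distance of any of brown_vial, white_tub, loupe from where it was at the start of the episode above 0.015 m).
It also fails if it takes over 72 s, if anything falls off the work surface, if the arm or the gripper's body presses on something with over 40 N, if the wrist force passes 120 N, or if a joint passes its speed limit or range.

## Working session

There is one attempt and no reset: what is moved stays moved. The work goes in short steps, Python scripts to look and compute and a shell command to move; the robot and the scene stay as the last step left them, time stands still between calls to the robot, and variables do not carry over. Pictures are saved under pics/ and viewed, at most 12 in all, crops included, and the job is handed in when it is done.

```bash
ls; mkdir -p pics
cat > h.py <<'E'
import numpy as np, cv2
from cell import env, order, sensors, get_image
from scipy.spatial.transform import Rotation as R
def pic(name,fn):
    d=get_image(name); cv2.imwrite('pics/'+fn,d['color'][:,:,::-1]); 
    np.savez('pics/'+fn+'.npz',c=d['color'],f=d['fov_y'],cx=d['cx'],cy=d['cy'],E=d['extrinsics']); return d
def load(fn):
    return np.load('pics/'+fn+'.npz')
def ray(d,u,v,fish=False):
    f=210/np.tan(np.radians(float(d['f']))/2); x=u-float(d['cx']); y=v-float(d['cy'])
    if fish:
        r=np.hypot(x,y); t=r/f; v3=np.array([x/r*np.sin(t),y/r*np.sin(t),np.cos(t)]) if r>0 else np.array([0,0,1.])
    else: v3=np.array([x/f,y/f,1.])
    E=d['E']; v3=E[:3,:3]@v3; return E[:3,3],v3/np.linalg.norm(v3)
def plane(d,u,v,z,fish=False):
    o,r=ray(d,u,v,fish); return o+r*(z-o[2])/r[2]
def proj(d,p,fish=False):
    f=210/np.tan(np.radians(float(d['f']))/2); E=d['E']; q=E[:3,:3].T@(np.asarray(p)-E[:3,3])
    if fish:
        r=np.hypot(q[0],q[1]); t=np.arctan2(r,q[2]); return np.array([float(d['cx'])+f*t*q[0]/r,float(d['cy'])+f*t*q[1]/r])
    return np.array([float(d['cx'])+f*q[0]/q[2],float(d['cy'])+f*q[1]/q[2]])
def tri(a,b):
    (o1,r1),(o2,r2)=a,b
    s=np.linalg.lstsq(np.c_[r1,-r2],o2-o1,rcond=None)[0]
    p,q=o1+s[0]*r1,o2+s[1]*r2; return (p+q)/2,np.linalg.norm(p-q)
E
python3 - <<'E'
from h import *
for n in ['scene','side','wrist']:
    d=pic(n,n+'0.png'); print(n,d['fov_y'],d['cx'],d['cy'],d['extrinsics'].round(3).tolist())
s=sensors.observe(); print(s)
a=[cv2.imread(f'pics/{n}0.png') for n in ['scene','side','wrist']]
E
```

```text
cell.py
pics
steer.py
scene 46.79432638955547 277.46997759790065 218.0992326731744 [[0.53, -0.594, 0.606, -0.323], [-0.848, -0.376, 0.373, -0.685], [0.006, -0.711, -0.703, 1.111], [0.0, 0.0, 0.0, 1.0]]
side 47.273875436416546 272.8502490586057 214.79024629622117 [[0.98, -0.077, 0.183, 0.336], [-0.197, -0.478, 0.856, -1.087], [0.022, -0.875, -0.484, 0.644], [0.0, 0.0, 0.0, 1.0]]
wrist 65.70646984690485 276.2148822657154 208.35164794621468 [[0.361, -0.895, -0.261, 0.291], [-0.933, -0.347, -0.099, -0.556], [-0.002, 0.28, -0.96, 0.373], [0.0, 0.0, 0.0, 1.0]]
{'time_s': 0.15, 'joint_pos': array([ 1.13906358,  0.38404752,  0.01638278,  1.37088037, -0.0062945 ,
        1.38820028, -0.04648265]), 'dq': array([-0.00037757, -0.00235217,  0.00217679, -0.00152291, -0.00154445,
        0.00062142,  0.00139642]), 'joint_efforts': array([ 2.39649155e-03, -6.28155184e+01,  8.45808238e-01, -3.72165978e+01,
        1.66827498e-02,  1.08587879e-02, -1.96399134e-05]), 'tcp_pos': array([ 0.22523867, -0.58263388,  0.25252172]), 'ee_rot': array([-7.28716230e-04,  9.83036233e-01,  1.83409955e-01, -1.45584376e-04]), 'force': array([-1.13270183, -1.06181646,  0.30281417]), 'moment': array([ 0.01863724,  0.01163491, -0.01897986]), 'gripper_force': 0.0, 'width': 0.997435175926339}
```

View pics/scene0.png

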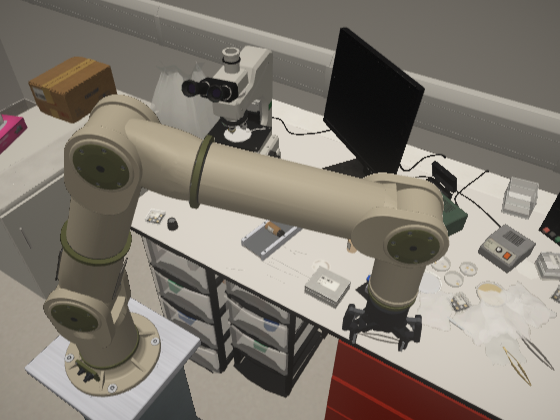

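View pics/side0.png

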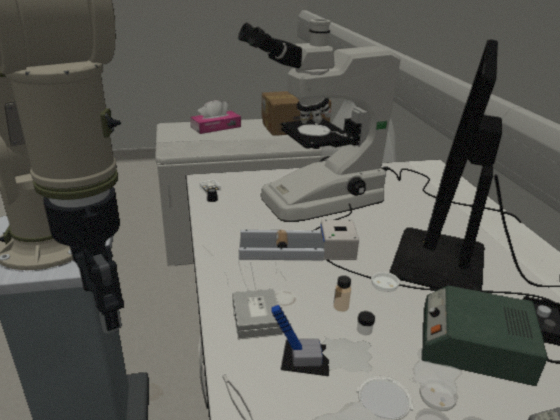

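View pics/wrist0.png

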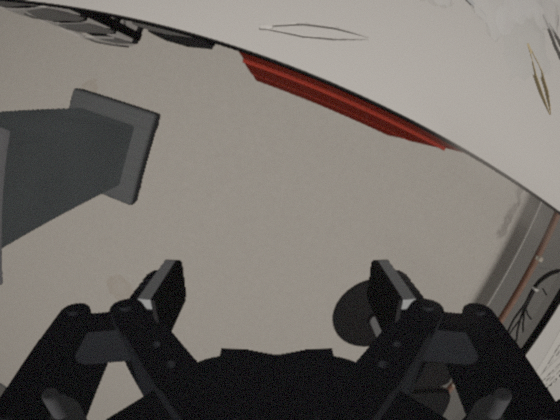

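The scene view has the reader and mat partly hidden by the arm. The side view shows the reader with the vial near (281,239), the hood near (340,235), the pusher at (305,350) on its mat, the slide box at (257,312), the brown vial at (343,293) and the tub at (366,322). The wrist view shows only floor.

Run:
```python
from h import *
d=load('side0.png'); c=d['c'][205:385,190:400,::-1]; cv2.imwrite('pics/crop1.png',cv2.resize(c,None,fx=3.3,fy=3.3,interpolation=cv2.INTER_CUBIC))
for n,u,v,z in [('mat',306,360,0),('hoodtop',340,226,.062),('laneleft',242,248,.02),('vial',281,239,.03),('brown',343,308,0),('tub',366,331,0),('loupe',212,200,0),('box',257,312,.03)]: print(n,plane(d,u,v,z).round(3))
```

```text
(no output)
```

View pics/crop1.png

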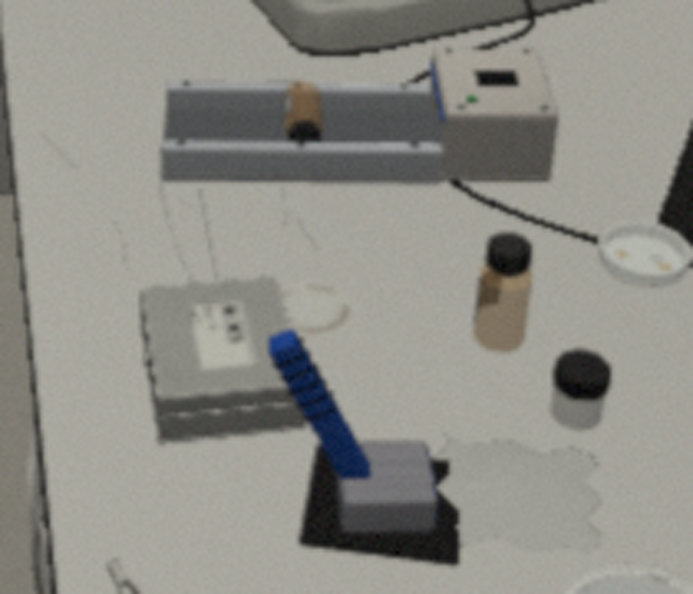

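The crop shows the lane with the vial at crop (303,112), cap towards the camera. The mat corners are at about (300,545), (458,563), (450,460) and (320,448), and the pusher's handle leans left. Next I bring the wrist camera over the pusher.

```bash
echo '[{"x": 0.041, "y": -0.009, "z": -0.008, "az": 0.05}, {"x": 0.041, "y": -0.009, "z": -0.008, "az": 0.05}, {"x": 0.041, "y": -0.009, "z": -0.008, "az": 0.05}, {"x": 0.041, "y": -0.009, "z": -0.008, "az": 0.05}, {"x": 0.041, "y": -0.009, "z": -0.008, "az": 0.05}]' | python3 steer.py 1; echo '[{"az": 0.05}, {"az": 0.05}, {}, {}]' | python3 steer.py
python3 - <<'E'
from h import *
pic('wrist','w1.png');pic('scene','s1.png')
a=np.hstack([cv2.imread('pics/w1.png'),cv2.imread('pics/s1.png')]); cv2.imwrite('pics/both1.png',cv2.resize(a,(800,300)))
s=sensors.observe();print(s['tcp_pos'],s['ee_rot'],R.from_quat(s['ee_rot'][[1,2,3,0]]).as_matrix())
E
```

```text
time_s: 0.57
tcp_pos: [0.4073, -0.4864, 0.2927]
ee_rot: [-0.0, 0.998, 0.058, -0.0]
force: [0.2, -0.4, 1.3]
width: 1.002
gripper_force: 0.0
time_s: 0.9
tcp_pos: [0.4057, -0.4878, 0.2919]
ee_rot: [-0.0, 1.0, 0.01, -0.0]
force: [-0.4, -0.1, 0.6]
width: 1.001
gripper_force: 0.0
[ 0.40522735 -0.48817051  0.2920358 ] [-1.43941374e-04  9.99953987e-01  9.58871742e-03 -2.45684156e-04] [[ 9.99815992e-01  1.91764817e-02 -4.94106129e-04]
 [ 1.91766232e-02 -9.99816072e-01  2.83157911e-04]
 [-4.88585276e-04 -2.92581094e-04 -9.99999838e-01]]
```

View pics/w1.png

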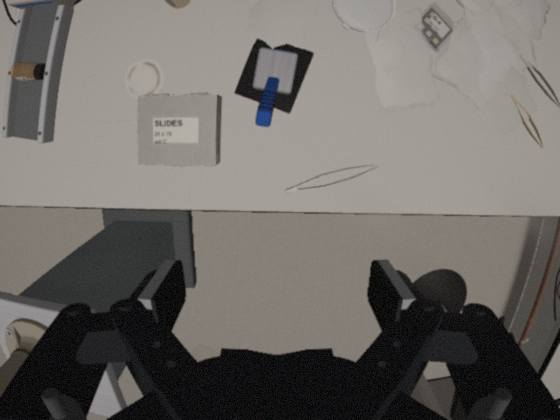

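The wrist view is now useful: the mat is at about (274,76), the foot at (275,70) with the handle running to (264,125), the slide box at (180,130), and the lane from (28,130) up to the left with the vial at (28,71). I'll measure by colour masks.

```bash
cat > m.py <<'E'
from h import *
def axis_ends(mask):
    k=cv2.connectedComponentsWithStats(mask.astype(np.uint8)); i=1+k[2][1:,4].argmax(); ys,xs=np.where(k[1]==i)
    P=np.c_[xs,ys].astype(float); m=P.mean(0); w=np.linalg.svd(P-m,full_matrices=False)[2][0]; 
    if w[1]<0:w=-w
    t=(P-m)@w; lo,hi=np.percentile(t,[1,99]); return m,w,m+lo*w,m+hi*w,len(P)
def blue(c):
    c=c.astype(int); return (c[...,2]>c[...,0]+45)&(c[...,2]>c[...,1]+30)
def big(mask):
    k=cv2.connectedComponentsWithStats(mask.astype(np.uint8)); i=1+k[2][1:,4].argmax(); return (k[1]==i).astype(np.uint8)
E
python3 - <<'E'
from m import *
w=load('w1.png'); s=load('side0.png')
mw=blue(w['c']); mw[200:]=0; ms=blue(s['c']); ms[:290]=0
a=axis_ends(mw); b=axis_ends(ms); print(a,b)
T=[]
# w: upper end=foot, lower=handle top ; side: upper=handle top
for n,p,q in [('top',a[3],b[2]),('low',a[2],b[3]),('mid',a[0],b[0])]:
    r=tri(ray(w,*p,True),ray(s,*q)); print(n,r[0].round(4),round(r[1],4)); T.append(r[0])
v=T[0]-T[1]; print('len',np.linalg.norm(v),'lean',np.degrees(np.arctan2(np.hypot(v[0],v[1]),v[2])),'yaw of -lean',np.degrees(np.arctan2(-v[1],-v[0])))
# mat: dark+blue+grey foot hull region
def roi(d,x0,x1,y0,y1):
    g=cv2.cvtColor(d['c'],cv2.COLOR_RGB2GRAY); m=np.zeros(g.shape,bool); m[y0:y1,x0:x1]=g[y0:y1,x0:x1]<70; return m
def quad(m,fn,z,fish):
    cs=np.vstack(cv2.findContours(m.astype(np.uint8),0,1)[0]); h=cv2.convexHull(cs)
    for e in np.arange(1,12,.5):
        p=cv2.approxPolyDP(h,e,True)
        if len(p)<=4: break
    Q=np.array([plane(fn,*x[0],z,fish) for x in p.astype(float)]); return p[:,0],Q
for nm,d,rr,f in [('w',w,(225,325,30,120),True),('s',s,(275,332,330,385),False)]:
    m=roi(d,*rr)&~blue(d['c'])
    p,Q=quad(big(m),d,.004,f); print(nm,p.tolist(),Q.round(3).tolist(),'sides',np.linalg.norm(np.roll(Q,-1,0)-Q,axis=1).round(3),'c',Q.mean(0).round(4),[round(np.degrees(np.arctan2(*(np.roll(Q,-1,0)-Q)[i,[1,0]]))) for i in range(len(Q))])
c=w['c'][:160,:330,::-1]; cv2.imwrite('pics/cw1.png',cv2.resize(c,None,fx=2.4,fy=2.4,interpolation=cv2.INTER_CUBIC))
E
```

```text
(array([263.65693431, 115.17883212]), array([-0.202552  ,  0.97927151]), array([265.97225482, 103.98502792]), array([261.63906124, 124.9345769 ]), 274) (array([293.11445783, 339.71686747]), array([0.53295449, 0.84614391]), array([287.76318348, 331.22092963]), array([298.69706527, 348.58008074]), 166)
top [ 0.4815 -0.4748  0.0695] 0.0318
low [ 0.504  -0.4766  0.0253] 0.0289
mid [ 0.4918 -0.4757  0.0483] 0.0315
len 0.0495941151313757 lean 27.106175643255362 yaw of -lean -4.70652449613243
w [[257, 39], [312, 53], [288, 112], [235, 92]] [[0.574, -0.459, 0.004], [0.558, -0.528, 0.004], [0.481, -0.5, 0.004], [0.506, -0.433, 0.004]] sides [0.07  0.081 0.071 0.073] c [ 0.5298 -0.48    0.004 ] [-104, 160, 70, -21]
s [[328, 360], [327, 375], [282, 369], [286, 336]] [[0.569, -0.496, 0.004], [0.557, -0.529, 0.004], [0.484, -0.502, 0.004], [0.509, -0.423, 0.004]] sides [0.035 0.078 0.082 0.095] c [ 0.5297 -0.4873  0.004 ] [-110, 160, 72, -50]
```

View pics/cw1.png

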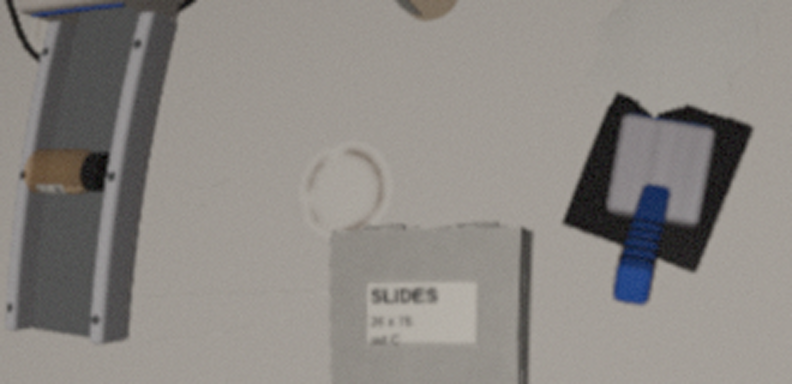

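The crop shows the foot top with corners at crop (622,115), (712,127), (698,226) and (608,212). The handle runs from (655,190) to (632,300). The lane rails and the vial (65,170, cap to the right) are clear. I'll loosen the blue mask.

Run:
```python
from m import *
w=load('w1.png'); s=load('side0.png')
def bl(c,x0,x1,y0,y1):
    h=cv2.cvtColor(c,cv2.COLOR_RGB2HSV); m=((h[...,0]>105)&(h[...,0]<130)&(h[...,1]>110)).astype(np.uint8)
    z=np.zeros_like(m); z[y0:y1,x0:x1]=m[y0:y1,x0:x1]; return big(cv2.morphologyEx(z,cv2.MORPH_CLOSE,np.ones((5,5))))
a=axis_ends(bl(w['c'],250,290,60,135)); b=axis_ends(bl(s['c'],265,310,295,360)); print(a,b)
T=[]
for n,p,q in [('top',a[3],b[2]),('low',a[2],b[3]),('mid',a[0],b[0])]:
    r=tri(ray(w,*p,True),ray(s,*q)); print(n,r[0].round(4),round(r[1],4)); T.append(r[0])
v=T[0]-T[1]; print('len',np.linalg.norm(v),'lean',np.degrees(np.arctan2(np.hypot(v[0],v[1]),v[2])),'yaw',np.degrees(np.arctan2(-v[1],-v[0])))
F=np.array([plane(w,x/2.4,y/2.4,.028,True) for x,y in [(622,115),(712,127),(698,226),(608,212)]]); print('foot',F.round(4).tolist(),F.mean(0),np.linalg.norm(np.roll(F,-1,0)-F,axis=1),[np.degrees(np.arctan2(*(np.roll(F,-1,0)-F)[i,[1,0]])) for i in range(4)])
F=np.array([plane(s,190+x/3.3,205+y/3.3,.028) for x,y in [(375,441),(428,444),(436,493),(341,493)]]); print('foot side',F.round(4).tolist())
# reader: rail tops z=.03 from wrist: 2 screws per rail pixel
for n,x,y in [('L0',10,308),('L1',45,52),('R0',96,320),('R1',137,44)]: print(n,plane(w,x/2.4,y/2.4,.03,True).round(4))
for n,x,y in [('far0',167,85),('far1',430,88),('near0',163,148),('near1',440,146)]: print(n,plane(s,190+x/3.3,205+y/3.3,.03).round(4))
print('hood top side',[plane(s,190+x/3.3,205+y/3.3,.062).round(4).tolist() for x,y in [(432,50),(538,50),(556,116),(443,112)]])
print('vial tri',tri(ray(w,67/2.4,170/2.4,True),ray(s,190+304/3.3,205+112/3.3)))
```

```text
(array([266.93365696, 102.53074434]), array([-0.24781843,  0.96880649]), array([273.12484733,  78.32727651]), array([261.3542671 , 124.34247595]), 618) (array([286.17913832, 328.11337868]), array([0.49214192, 0.87051498]), array([274.08344786, 306.71816884]), array([297.93828719, 348.91330395]), 441)
top [ 0.4704 -0.4727  0.1213] 0.0045
low [ 0.5188 -0.4802  0.0248] 0.0042
mid [ 0.4921 -0.4759  0.0735] 0.0047
len 0.10828177647667114 lean 26.893764948572127 yaw -8.810720691276295
foot [[0.5573, -0.4637, 0.028], [0.5521, -0.5073, 0.028], [0.5022, -0.5016, 0.028], [0.5084, -0.4579, 0.028]] [ 0.53000828 -0.48260879  0.028     ] [0.0439273  0.05024223 0.04409336 0.04926945] [np.float64(-96.78094219544815), np.float64(173.45440311293171), np.float64(81.95541981304521), np.float64(-6.721600173168423)]
foot side [[0.5321, -0.4602, 0.028], [0.5603, -0.4675, 0.028], [0.5542, -0.5034, 0.028], [0.5047, -0.4946, 0.028]]
L0 [ 0.4827 -0.0708  0.03  ]
L1 [ 0.6446 -0.1001  0.03  ]
R0 [ 0.468  -0.1512  0.03  ]
R1 [ 0.6304 -0.1805  0.03  ]
far0 [ 0.4722 -0.0675  0.03  ]
far1 [ 0.6677 -0.1039  0.03  ]
near0 [ 0.4573 -0.1529  0.03  ]
near1 [ 0.652  -0.1827  0.03  ]
hood top side [[0.6675, -0.102, 0.062], [0.7465, -0.1147, 0.062], [0.727, -0.2062, 0.062], [0.6502, -0.1882, 0.062]]
vial tri (array([ 0.56098811, -0.13774039,  0.04017116]), np.float64(0.0025624056588344165))
```

Wrist and side agree. The pusher is at (0.530,-0.4825) with yaw about -7.5°. The handle's top measures 0.121 m and its lean 27° (expected 0.119 m and 25°). The reader origin is about (0.6115,-0.1355) with yaw -10°, and the vial sits at reader x of about -0.05. I turn the tool to the handle's lean.

```bash
cat > g.py <<'E'
import sys
from h import *
# usage: g.py x y z yawdeg leandeg : grasp point target (world) -> delta in tool axes, rotvec in tool axes
x,y,z,yaw,lean=map(float,sys.argv[1:6])
s=sensors.observe(); M=R.from_quat(s['ee_rot'][[1,2,3,0]])
T=R.from_euler('z',yaw,degrees=True)*R.from_matrix(np.diag([1,-1,-1.]))*R.from_euler('y',lean,degrees=True)
p=np.array([x,y,z])-T.apply([0,0,.003])
print('d',M.inv().apply(p-s['tcp_pos']).round(4),'rot',(M.inv()*T).as_rotvec().round(4),'t',round(s['time_s'],2),'F',s['force'].round(2),'gp',(s['tcp_pos']+M.apply([0,0,.003])).round(4),'q',s['joint_pos'].round(2))
E
echo '[{"az": 0.12}, {"ay": 0.1, "az": 0.03}, {"ay": 0.112}, {"ay": 0.112}, {"ay": 0.112}]' | python3 steer.py; echo '[{}]' | python3 steer.py; 
python3 g.py .4834 -.476 .091 -7.5 25
```

```text
time_s: 1.42
tcp_pos: [0.4053, -0.4889, 0.2934]
ee_rot: [0.015, 0.974, -0.065, 0.219]
force: [0.7, -0.3, 0.2]
width: 1.002
gripper_force: 0.0
time_s: 1.5
tcp_pos: [0.4001, -0.4891, 0.2902]
ee_rot: [0.014, 0.974, -0.068, 0.217]
force: [-1.1, -1.4, -0.9]
width: 0.999
gripper_force: 0.0
d [-0.0114 -0.024   0.2117] rot [ 0.0007 -0.0012 -0.0084] t 1.5 F [-1.13 -1.4  -0.94] gp [ 0.4014 -0.4893  0.2875] q [ 1.03  0.19 -0.03  1.61 -0.37  1.08 -0.57]
```

Lateral first, then most of the way along the handle, stopping 70 mm short to look.

```bash
echo '[{"x": -0.011, "y": -0.024, "z": 0.02, "az": -0.008}, {"z": 0.04}, {"z": 0.04}, {"z": 0.04}, {}]' | python3 steer.py; echo '[{}, {}]' | python3 steer.py; python3 g.py .4834 -.476 .091 -7.5 25
python3 - <<'E'
from h import *
d=pic('wrist','w2.png'); pic('side','side2.png'); pic('scene','s2.png')
E
```

```text
time_s: 1.92
tcp_pos: [0.4591, -0.4653, 0.1519]
ee_rot: [0.009, 0.976, -0.058, 0.211]
force: [-1.0, 1.7, -1.2]
width: 0.997
gripper_force: 0.0
time_s: 2.08
tcp_pos: [0.4583, -0.471, 0.1621]
ee_rot: [0.015, 0.975, -0.06, 0.216]
force: [-0.8, -0.1, 1.0]
width: 1.003
gripper_force: 0.0
d [-0.0069  0.0017  0.0722] rot [-0.0006  0.0004  0.0083] t 2.08 F [-0.83 -0.14  0.98] gp [ 0.4596 -0.4712  0.1594] q [ 0.97  0.32 -0.08  1.73 -0.38  0.8  -0.57]
```

View pics/w2.png

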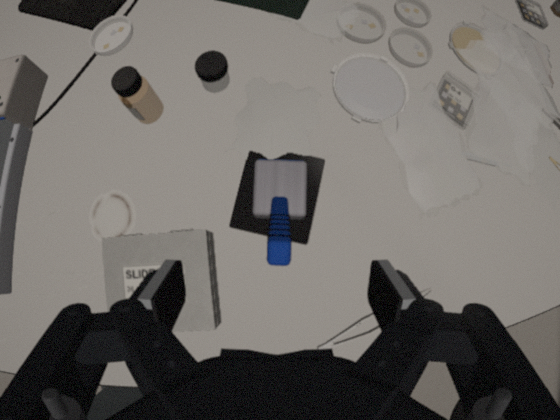

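The handle is centred between the fingers: its top is at (279,262), the finger midpoint is at u≈277, and it stands upright in the picture, so the yaw is right. I'll check grip position and mat from this nearer view, then close in.

Run:
```python
from m import *
w=load('w2.png'); s=load('side0.png')
def bl(c,x0,x1,y0,y1):
    h=cv2.cvtColor(c,cv2.COLOR_RGB2HSV); m=((h[...,0]>105)&(h[...,0]<130)&(h[...,1]>110)).astype(np.uint8)
    z=np.zeros_like(m); z[y0:y1,x0:x1]=m[y0:y1,x0:x1]; return big(cv2.morphologyEx(z,cv2.MORPH_CLOSE,np.ones((5,5))))
a=axis_ends(bl(w['c'],255,300,185,275)); b=axis_ends(bl(s['c'],265,310,295,360))
T=[]
for n,p,q in [('top',a[3],b[2]),('low',a[2],b[3])]:
    r=tri(ray(w,*p,True),ray(s,*q)); print(n,p,r[0].round(4),round(r[1],4)); T.append(r[0])
F=np.array([plane(w,x,y,.028,True) for x,y in [(256,161),(306,161),(306,217),(254,217)]]); print(F.round(4),F.mean(0))
g=cv2.cvtColor(w['c'],cv2.COLOR_RGB2GRAY); m=np.zeros_like(g); m[145:250,225:335]=g[145:250,225:335]<70
h=cv2.convexHull(np.vstack(cv2.findContours(big(m),0,1)[0])); p=cv2.approxPolyDP(h,6,True)[:,0].astype(float)
Q=np.array([plane(w,*x,.004,True) for x in p]); print(p.tolist(),Q.round(4).tolist(),Q.mean(0),np.linalg.norm(np.roll(Q,-1,0)-Q,axis=1).round(4))
```

```text
top [278.68206501 263.93197183] [ 0.47   -0.4731  0.1216] 0.0051
low [279.35022314 198.04807273] [ 0.5191 -0.4805  0.0254] 0.005
[[ 0.5564 -0.4645  0.028 ]
 [ 0.5512 -0.5081  0.028 ]
 [ 0.5022 -0.5012  0.028 ]
 [ 0.5075 -0.4574  0.028 ]] [ 0.52933647 -0.48279551  0.028     ]
[[250.0, 151.0], [323.0, 160.0], [306.0, 243.0], [268.0, 249.0], [230.0, 226.0]] [[0.5748, -0.4593, 0.004], [0.5574, -0.5279, 0.004], [0.4811, -0.5007, 0.004], [0.48, -0.4655, 0.004], [0.5051, -0.4331, 0.004]] [ 0.51966573 -0.47728646  0.004     ] [0.0707 0.081  0.0352 0.041  0.0744]
```

Mat centre is (0.5296,-0.480) and the foot centre is (0.5293,-0.483), so the pusher can go back to the same place.

```bash
echo '[{"x": -0.006, "y": 0.002, "z": 0.02, "az": 0.008}, {"z": 0.02}, {"z": 0.02}, {"z": 0.012}, {}]' | python3 steer.py; echo '[{}, {}]' | python3 steer.py; python3 g.py .4834 -.476 .091 -7.5 25
```

```text
time_s: 2.65
tcp_pos: [0.4825, -0.4745, 0.0915]
ee_rot: [0.012, 0.974, -0.064, 0.215]
force: [-0.5, 0.9, 0.5]
width: 0.999
gripper_force: 0.0
time_s: 2.82
tcp_pos: [0.4824, -0.4764, 0.0948]
ee_rot: [0.014, 0.974, -0.064, 0.216]
force: [0.1, -0.8, 0.7]
width: 0.998
gripper_force: 0.0
d [-0.0007 -0.0005  0.0008] rot [ 0.0005 -0.0011 -0.0006] t 2.82 F [ 0.1  -0.79  0.75] gp [ 0.4836 -0.4766  0.092 ] q [ 0.95  0.44 -0.09  1.74 -0.41  0.67 -0.55]
```

```bash
echo '[{}, {}, {}, {}, {}]' | python3 steer.py 0 60;echo '[{}, {}, {}, {}, {}]' | python3 steer.py; python3 g.py .4836 -.4766 .092 -7.5 25; python3 g.py .4836 -.4766 .192 -7.5 25
```

```text
time_s: 3.23
tcp_pos: [0.4823, -0.4755, 0.0933]
ee_rot: [0.014, 0.974, -0.064, 0.216]
force: [0.5, -0.4, -0.3]
width: 0.301
gripper_force: 0.0
time_s: 3.65
tcp_pos: [0.4824, -0.4755, 0.0932]
ee_rot: [0.014, 0.974, -0.064, 0.216]
force: [-0.6, 0.7, 3.5]
width: 0.154
gripper_force: 59.0
d [ 0.0007  0.0009 -0.0014] rot [-0.0011  0.0001 -0.0008] t 3.65 F [-0.61  0.72  3.46] gp [ 0.4837 -0.4757  0.0905] q [ 0.95  0.44 -0.09  1.74 -0.41  0.67 -0.55]
d [ 0.0429  0.0008 -0.092 ] rot [-0.0011  0.0001 -0.0008] t 3.65 F [-0.61  0.72  3.46] gp [ 0.4837 -0.4757  0.0905] q [ 0.95  0.44 -0.09  1.74 -0.41  0.67 -0.55]
```

```bash
echo '[{"x": 0.0085, "z": -0.018}, {"x": 0.0085, "z": -0.018}, {"x": 0.0085, "z": -0.018}, {"x": 0.0085, "z": -0.018}, {"x": 0.0085, "z": -0.018}]' | python3 steer.py; echo '[{}, {}]' | python3 steer.py
python3 - <<'E'
import numpy as np
o=np.array([.6115,-.1355]);u=np.array([np.cos(np.radians(-10)),np.sin(np.radians(-10))])
for x in [-.11,-.06,0]: print(x,o+(x-.047)*u)
E
python3 g.py .4569 -.1082 .19 -10 25
```

```text
time_s: 4.07
tcp_pos: [0.4825, -0.4751, 0.1926]
ee_rot: [0.013, 0.974, -0.064, 0.215]
force: [0.8, -0.2, -1.1]
width: 0.159
gripper_force: 58.6
time_s: 4.23
tcp_pos: [0.4831, -0.4758, 0.1932]
ee_rot: [0.014, 0.974, -0.064, 0.216]
force: [0.3, -0.2, -1.7]
width: 0.157
gripper_force: 58.6
-0.11 [ 0.45688518 -0.10823724]
-0.06 [ 0.50612557 -0.11691964]
0 [ 0.56521404 -0.12733854]
d [-0.0684 -0.3611 -0.0313] rot [-0.0188 -0.0007  0.0394] t 4.23 F [ 0.26 -0.22 -1.74] gp [ 0.4844 -0.476   0.1905] q [ 0.92  0.33 -0.06  1.65 -0.36  0.86 -0.64]
```

```bash
echo '[{"x": -0.0057, "y": -0.03, "z": -0.0026, "az": 0.003}, {"x": -0.0057, "y": -0.03, "z": -0.0026, "az": 0.003}, {"x": -0.0057, "y": -0.03, "z": -0.0026, "az": 0.003}, {"x": -0.0057, "y": -0.03, "z": -0.0026, "az": 0.003}, {"x": -0.0057, "y": -0.03, "z": -0.0026, "az": 0.003}]' | python3 steer.py; echo '[{"x": -0.0057, "y": -0.03, "z": -0.0026, "az": 0.003}, {"x": -0.0057, "y": -0.03, "z": -0.0026, "az": 0.003}, {"x": -0.0057, "y": -0.03, "z": -0.0026, "az": 0.003}, {"x": -0.0057, "y": -0.03, "z": -0.0026, "az": 0.003}, {"x": -0.0057, "y": -0.03, "z": -0.0026, "az": 0.003}]' | python3 steer.py ; echo '[{"x": -0.0057, "y": -0.03, "z": -0.0026, "az": 0.003}, {"y": -0.03, "az": 0.003}, {}, {}, {}]' | python3 steer.py;python3 g.py .4569 -.1082 .19 -10 25;python3 - <<'E'
from h import *
pic('side','side3.png');pic('scene','s3.png');pic('wrist','w3.png')
S=cv2.imread('pics/side3.png')[170:370,180:400]; a=cv2.resize(S,(440,400),interpolation=cv2.INTER_CUBIC)
W=cv2.imread('pics/w3.png')[:,100:460]
cv2.imwrite('pics/b3.png',np.hstack([a,cv2.resize(W,(343,400))]))
E
```

```text
time_s: 4.65
tcp_pos: [0.471, -0.3206, 0.1904]
ee_rot: [0.011, 0.974, -0.072, 0.214]
force: [0.7, 0.6, -0.7]
width: 0.155
gripper_force: 59.0
time_s: 5.07
tcp_pos: [0.4622, -0.1679, 0.1921]
ee_rot: [0.01, 0.973, -0.079, 0.215]
force: [0.5, 0.9, -0.4]
width: 0.157
gripper_force: 59.0
time_s: 5.48
tcp_pos: [0.4663, -0.1097, 0.1938]
ee_rot: [0.009, 0.973, -0.082, 0.215]
force: [0.5, -1.1, -1.5]
width: 0.153
gripper_force: 59.0
d [-0.0102  0.     -0.0036] rot [-0.0201  0.0028  0.0028] t 5.48 F [ 0.48 -1.09 -1.48] gp [ 0.4675 -0.1099  0.191 ] q [ 0.62 -0.17 -0.39  2.18 -0.16  0.69 -1.42]
```

View pics/b3.png

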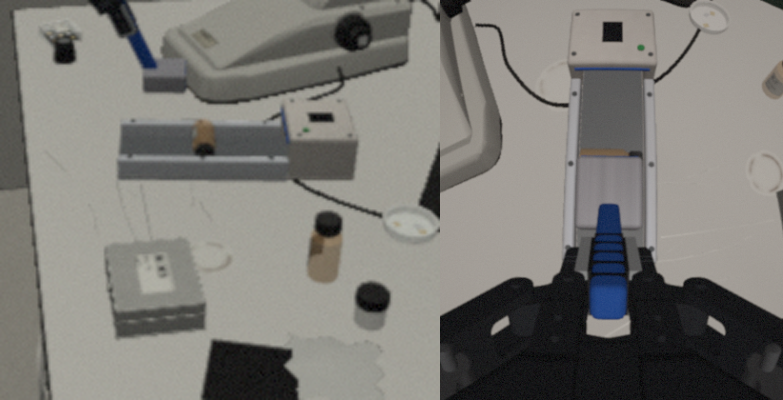

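The pusher hangs aligned over the lane: in the wrist crop its foot spans x 577–642 between rails at 567–655, just behind the vial. I'll refine the reader and vial positions before lowering.

Run:
```python
from h import *
w=load('w3.png'); P=lambda x,y,z: plane(w,100+(x-440)*360/343,y*1.05,z,True)
o=np.array([.6115,-.1355,0]);Rz=R.from_euler('z',-10,degrees=True)
f=lambda p:Rz.inv().apply(p-o).round(4)
for n,x,y in [('L0',569,245),('L1',569,80),('R0',651,248),('R1',659,83)]: p=P(x,y,.03);print(n,p.round(4),f(p))
for n,x,y in [('h',570,66),('h',656,66)]: p=P(x,y,.062);print(n,p.round(4),f(p))
print('foot top',[f(P(x,y,.128)).tolist() for x,y in [(580,157),(641,157),(642,228),(577,228)]])
w1=load('w1.png'); s=load('side0.png')
m=lambda c: ((c[...,0].astype(int)-c[...,2]>30)).astype(np.uint8)
for n,d,fi,(x0,x1,y0,y1) in [('w1',w1,True,(5,50,55,90)),('s',s,False,(270,295,225,250))]:
    k=np.zeros((420,560),np.uint8); k[y0:y1,x0:x1]=m(d['c'])[y0:y1,x0:x1]; ys,xs=np.where(k); print(n,len(xs),xs.min(),xs.max(),ys.min(),ys.max(),f(plane(d,xs.mean(),ys.mean(),.034,fi)),'edges',[f(plane(d,u,v,.026,fi)).tolist() for u,v in ([(xs.mean(),ys.min()),(xs.mean(),ys.max())] if fi else [(xs.min(),ys.mean()),(xs.max(),ys.mean())])])
```

```text
L0 [ 0.4859 -0.0712  0.03  ] [-0.1349  0.0415  0.03  ]
L1 [ 0.6646 -0.0955  0.03  ] [0.0453 0.0486 0.03  ]
R0 [ 0.4697 -0.1499  0.03  ] [-0.1371 -0.0388  0.03  ]
R1 [ 0.6438 -0.1937  0.03  ] [ 0.0419 -0.0518  0.03  ]
h [ 0.6618 -0.1004  0.062 ] [0.0435 0.0433 0.062 ]
h [ 0.6469 -0.187   0.062 ] [ 0.0438 -0.0445  0.062 ]
foot top [[-0.0744, 0.0215, 0.128], [-0.0742, -0.0206, 0.128], [-0.1229, -0.0208, 0.128], [-0.1233, 0.0223, 0.128]]
w1 331 10 35 63 79 [-0.0494  0.0071  0.034 ] edges [[-0.038, 0.0175, 0.026], [-0.0621, 0.0122, 0.026]]
s 90 277 286 230 242 [-0.0475  0.0137  0.034 ] edges [[-0.0588, 0.0267, 0.026], [-0.0365, 0.0269, 0.026]]
```

```bash
python3 g.py .4618 -.1091 .15 -10 25; echo '[{"x": 0.0125, "ax": -0.01}, {"x": -0.0125, "ax": -0.01}, {"x": -0.0105, "z": 0.015}, {"x": -0.0105, "z": 0.015}, {"x": -0.0046, "z": 0.008}]' | python3 steer.py; echo '[{}, {}, {}]' | python3 steer.py;  python3 g.py .4618 -.1091 .1005 -10 25
```

```text
d [-0.0232 -0.      0.0351] rot [-0.0195  0.002   0.0007] t 5.63 F [ 0.28  0.22 -1.9 ] gp [ 0.4678 -0.1108  0.1916] q [ 0.62 -0.17 -0.39  2.18 -0.16  0.69 -1.42]
time_s: 6.05
tcp_pos: [0.4583, -0.109, 0.1474]
ee_rot: [0.019, 0.973, -0.085, 0.214]
force: [-0.8, 0.6, -2.1]
width: 0.158
gripper_force: 59.1
time_s: 6.3
tcp_pos: [0.4605, -0.1089, 0.1506]
ee_rot: [0.019, 0.973, -0.084, 0.216]
force: [-0.3, 0.9, -0.4]
width: 0.157
gripper_force: 59.1
d [-0.02   -0.0001  0.0429] rot [ 0.0004 -0.0003  0.0018] t 6.3 F [-0.32  0.95 -0.36] gp [ 0.4618 -0.1092  0.1478] q [ 0.62 -0.12 -0.43  2.25 -0.1   0.57 -1.48]
```

```bash
echo '[{"x": -0.004, "z": 0.012}, {"x": -0.004, "z": 0.012}, {}, {}, {}]' | python3 steer.py; python3 g.py .4648 -.1096 .1005 -10 25
```

```text
time_s: 6.72
tcp_pos: [0.4634, -0.1091, 0.1258]
ee_rot: [0.019, 0.973, -0.084, 0.216]
force: [0.6, -0.9, -1.5]
width: 0.153
gripper_force: 59.0
d [-0.0094  0.0002  0.0205] rot [ 0.0004 -0.0006  0.0025] t 6.72 F [ 0.57 -0.88 -1.48] gp [ 0.4647 -0.1094  0.123 ] q [ 0.63 -0.07 -0.45  2.28 -0.06  0.49 -1.52]
```

```bash
echo '[{"x": -0.004, "z": 0.01}, {"x": -0.005, "z": 0.0105}, {}, {}, {}]' | python3 steer.py; python3 g.py .4648 -.1096 .1005 -10 25
python3 - <<'E'
from h import *
pic('side','side4.png');pic('wrist','w4.png')
a=cv2.resize(cv2.imread('pics/side4.png')[200:290,220:380],None,fx=4.5,fy=4.5,interpolation=cv2.INTER_CUBIC)
cv2.imwrite('pics/b4.png',a)
E
```

```text
time_s: 7.13
tcp_pos: [0.4639, -0.1092, 0.1033]
ee_rot: [0.019, 0.973, -0.084, 0.216]
force: [0.1, 0.5, -0.7]
width: 0.152
gripper_force: 59.0
d [-0.0003  0.0002  0.    ] rot [ 0.0004 -0.0006  0.0027] t 7.13 F [ 0.12  0.47 -0.67] gp [ 0.4651 -0.1094  0.1006] q [ 0.63 -0.03 -0.46  2.3  -0.02  0.43 -1.56]
```

View pics/b4.png

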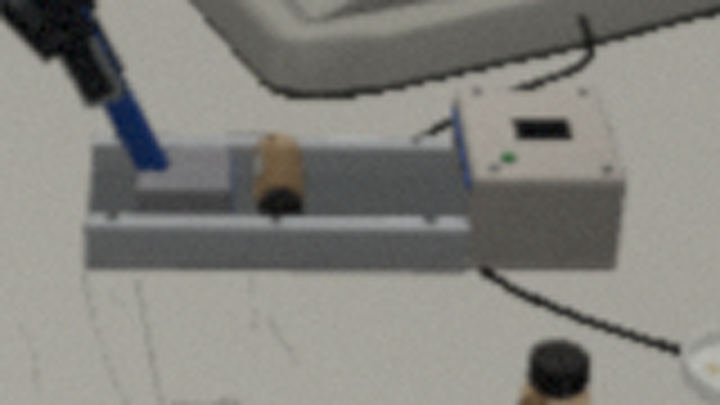

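The foot is down in the lane at crop x 137–232, about 10 mm behind the vial at 255–303. Pushing slowly along the lane.

```bash
for i in 1 2 3 4; do echo '[{"x": 0.0036, "z": 0.0017}, {"x": 0.0036, "z": 0.0017}, {"x": 0.0036, "z": 0.0017}, {"x": 0.0036, "z": 0.0017}, {"x": 0.0036, "z": 0.0017}]' | python3 steer.py | egrep 'tcp|force'; done; python3 g.py .5633 -.127 .1005 -10 25
python3 - <<'E'
from h import *
pic('side','side5.png')
E
```

```text
tcp_pos: [0.4835, -0.1125, 0.1022]
force: [-0.8, -0.4, -2.0]
gripper_force: 59.1
tcp_pos: [0.5029, -0.1159, 0.102]
force: [0.4, 0.1, -2.6]
gripper_force: 59.1
tcp_pos: [0.5225, -0.1193, 0.1019]
force: [0.3, 0.1, -0.7]
gripper_force: 59.1
tcp_pos: [0.5421, -0.1228, 0.1018]
force: [1.4, -0.2, -1.6]
gripper_force: 59.1
d [0.019  0.0005 0.0073] rot [0.0002 0.0007 0.0027] t 8.9 F [ 1.41 -0.18 -1.64] gp [ 0.5434 -0.123   0.0991] q [ 0.58  0.16 -0.44  2.12  0.17  0.45 -1.73]
```

```bash
echo '[{"x": 0.004, "z": 0.0008}, {"x": 0.0037, "z": 0.0016}, {"x": 0.0037, "z": 0.0016}, {"x": 0.0037, "z": 0.0016}, {"x": 0.0037, "z": 0.0016}]' | python3 steer.py | egrep 'tcp|force'; for i in 1 2; do echo '[{"x": 0.0028, "z": 0.0012}, {"x": 0.0028, "z": 0.0012}, {"x": 0.0028, "z": 0.0012}, {"x": 0.0028, "z": 0.0012}, {}]' | python3 steer.py | egrep 'tcp|force'; done; python3 g.py .6 -.1336 .1005 -10 25
python3 - <<'E'
from h import *
pic('side','side6.png');pic('wrist','w6.png')
a=cv2.resize(cv2.imread('pics/side6.png')[200:290,220:380],None,fx=3,fy=3,interpolation=cv2.INTER_CUBIC)
cv2.imwrite('pics/b6.png',np.hstack([a,cv2.resize(cv2.imread('pics/w6.png')[:,100:460],(231,270))]))
E
```

```text
tcp_pos: [0.5619, -0.1262, 0.1033]
force: [-0.8, -0.1, -0.1]
gripper_force: 59.1
tcp_pos: [0.5741, -0.1283, 0.1038]
force: [-1.0, -0.2, -2.2]
gripper_force: 59.1
tcp_pos: [0.5862, -0.1304, 0.1042]
force: [-0.1, 0.6, -1.6]
gripper_force: 59.1
d [0.0113 0.0008 0.0063] rot [0.0001 0.0001 0.0027] t 10.2 F [-0.12  0.55 -1.64] gp [ 0.5874 -0.1306  0.1015] q [ 0.54  0.24 -0.42  2.01  0.23  0.48 -1.77]
```

View pics/b6.png

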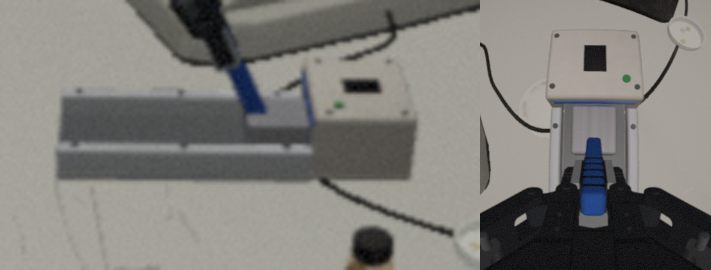

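The vial has gone into the hood and the pusher's face is just at the mouth (side crop x≈308). From here I go in small steps, watching the force.

```bash
for i in 1 2; do echo '[{"x": 0.0009, "z": 0.0005}, {"x": 0.0009, "z": 0.0005}, {"x": 0.0009, "z": 0.0005}, {"x": 0.0009, "z": 0.0005}, {}]' | python3 steer.py | egrep 'tcp|force:' ; done; python3 g.py .6 -.1336 .1005 -10 25
```

```text
tcp_pos: [0.5898, -0.131, 0.1038]
force: [0.1, 0.2, -1.5]
gripper_force: 59.1
tcp_pos: [0.5938, -0.1317, 0.1034]
force: [-0.2, 0.3, -1.5]
gripper_force: 59.1
d [0.0045 0.0008 0.0024] rot [0.0002 0.0005 0.0027] t 11.13 F [-0.23  0.26 -1.48] gp [ 0.5951 -0.1319  0.1007] q [ 0.53  0.26 -0.41  2.    0.24  0.48 -1.78]
```

```bash
echo '[{"x": 0.0009, "z": 0.0004}, {"x": 0.0009, "z": 0.0004}, {"x": 0.0009, "z": 0.0004}, {}, {}]' | python3 steer.py | egrep 'tcp|force:' ; python3 g.py .6 -.1336 .1005 -10 25
```

```text
tcp_pos: [0.5966, -0.1322, 0.1035]
force: [-0.1, -0.1, -1.1]
gripper_force: 59.1
d [0.002  0.0008 0.0012] rot [0.0002 0.0007 0.0026] t 11.55 F [-0.05 -0.08 -1.06] gp [ 0.5978 -0.1324  0.1007] q [ 0.53  0.26 -0.41  1.99  0.24  0.49 -1.78]
```

```bash
echo '[{"x": 0.0009, "z": 0.0004}, {"x": 0.0009, "z": 0.0004}, {"x": 0.0009, "z": 0.0004}, {}, {}]' | python3 steer.py | egrep 'tcp|force:' ; python3 g.py .6 -.1336 .1005 -10 25; echo '[{"x": 0.0009, "z": 0.0004}, {"x": 0.0009, "z": 0.0004}, {"x": 0.0009, "z": 0.0004}, {}, {}]' | python3 steer.py | egrep 'tcp|force:' ; python3 g.py .6 -.1336 .1005 -10 25
```

```text
tcp_pos: [0.5995, -0.1327, 0.1035]
force: [0.4, -0.4, -1.5]
gripper_force: 59.1
d [-0.0007  0.0008 -0.    ] rot [0.0002 0.0007 0.0027] t 11.97 F [ 0.42 -0.44 -1.49] gp [ 0.6007 -0.1329  0.1008] q [ 0.53  0.27 -0.41  1.98  0.25  0.49 -1.78]
tcp_pos: [0.6024, -0.1332, 0.1035]
force: [-0.4, 0.4, -1.9]
gripper_force: 59.1
d [-0.0034  0.0008 -0.0012] rot [0.0002 0.0007 0.0027] t 12.38 F [-0.36  0.39 -1.86] gp [ 0.6037 -0.1334  0.1008] q [ 0.52  0.27 -0.41  1.97  0.25  0.49 -1.78]
```

```bash
echo '[{"x": 0.0009, "z": 0.0004}, {"x": 0.0009, "z": 0.0004}, {"x": 0.0009, "z": 0.0004}, {}, {}]' | python3 steer.py | egrep 'tcp|force:' ;  echo '[{"x": 0.0009, "z": 0.0004}, {"x": 0.0009, "z": 0.0004}, {"x": 0.0009, "z": 0.0004}, {}, {}]' | python3 steer.py | egrep 'tcp|force:' ; python3 g.py .6 -.1336 .1005 -10 25
```

```text
tcp_pos: [0.6053, -0.1337, 0.1036]
force: [-1.0, -0.6, -1.0]
gripper_force: 59.1
tcp_pos: [0.6082, -0.1342, 0.1037]
force: [0.1, 0.6, -2.5]
gripper_force: 59.1
d [-0.0088  0.0008 -0.0036] rot [0.0002 0.0007 0.0027] t 13.22 F [ 0.1   0.65 -2.47] gp [ 0.6095 -0.1344  0.1009] q [ 0.52  0.28 -0.4   1.96  0.25  0.49 -1.79]
```

```bash
echo '[{"x": 0.0009, "z": 0.0004}, {"x": 0.0009, "z": 0.0004}, {"x": 0.0009, "z": 0.0004}, {}, {}]' | python3 steer.py | egrep 'tcp|force:' ;  echo '[{"x": 0.0009, "z": 0.0004}, {"x": 0.0009, "z": 0.0004}, {}, {}]' | python3 steer.py | egrep 'tcp|force:' ; python3 g.py .6 -.1336 .1005 -10 25
```

```text
tcp_pos: [0.6111, -0.1347, 0.1037]
force: [0.3, 0.6, -1.3]
gripper_force: 59.1
tcp_pos: [0.6128, -0.1351, 0.1036]
force: [-1.3, 0.8, -0.6]
gripper_force: 59.4
d [-0.013   0.0008 -0.0057] rot [0.0003 0.0012 0.0027] t 13.97 F [-1.3   0.8  -0.58] gp [ 0.6141 -0.1353  0.1008] q [ 0.51  0.29 -0.4   1.95  0.26  0.5  -1.79]
```

```bash
for i in 1 2 3; do echo '[{}]' | python3 steer.py|egrep 'tcp|force'; done;  echo '[{"x": 0.0009, "z": 0.0004}, {}, {}]' | python3 steer.py | egrep 'tcp|force' ; for i in 1 2 3; do echo '[{}]' | python3 steer.py|egrep 'tcp|force'; done
```

```text
tcp_pos: [0.6128, -0.135, 0.1036]
force: [-1.6, -0.2, -1.1]
gripper_force: 59.4
tcp_pos: [0.6129, -0.135, 0.1036]
force: [-1.3, 1.1, -2.7]
gripper_force: 59.4
tcp_pos: [0.6129, -0.135, 0.1036]
force: [-2.1, 0.4, -1.5]
gripper_force: 59.4
tcp_pos: [0.6137, -0.1352, 0.1036]
force: [-3.0, 0.6, 0.1]
gripper_force: 59.7
tcp_pos: [0.6138, -0.1352, 0.1036]
force: [-4.3, 0.1, 0.2]
gripper_force: 59.7
tcp_pos: [0.6138, -0.1353, 0.1036]
force: [-4.0, 0.8, -0.1]
gripper_force: 59.7
tcp_pos: [0.6138, -0.1352, 0.1036]
force: [-3.3, 0.8, -0.1]
gripper_force: 59.7
```

Contact with the spring is clear at about 3.7 N. One more millimetre, then hold.

```bash
echo '[{"x": 0.0009, "z": 0.0004}, {}, {}]' | python3 steer.py | egrep 'tcp|force:' ; for i in 1 2 3; do echo '[{}, {}, {}, {}, {}]' | python3 steer.py|egrep 'force:'; done
```

```text
tcp_pos: [0.6146, -0.1354, 0.1036]
force: [-5.7, 1.8, 1.1]
gripper_force: 60.0
force: [-5.4, 0.6, 1.3]
gripper_force: 60.0
force: [-5.1, 0.5, 2.3]
gripper_force: 60.0
force: [-6.2, 0.3, 2.3]
gripper_force: 60.0
```

```bash
for i in 1 2 3; do echo '[{"x": -0.00045, "z": -0.0002}, {"x": -0.00045, "z": -0.0002}, {"x": -0.00045, "z": -0.0002}, {"x": -0.00045, "z": -0.0002}, {"x": -0.00045, "z": -0.0002}]' | python3 steer.py|egrep 'tcp|force:'; done; echo '[{}, {}]' | python3 steer.py |egrep 'tcp|force:'
```

```text
tcp_pos: [0.6127, -0.135, 0.1038]
force: [-1.3, -0.2, -1.3]
gripper_force: 59.1
tcp_pos: [0.6104, -0.1345, 0.104]
force: [0.8, 0.3, -0.1]
gripper_force: 59.1
tcp_pos: [0.6076, -0.1341, 0.1037]
force: [0.6, -0.6, -1.2]
gripper_force: 59.1
tcp_pos: [0.6077, -0.1342, 0.1037]
force: [-0.6, -0.0, -2.2]
gripper_force: 59.1
```

Clear of the vial. Back out 80 mm along the lane and check that the vial does not follow.

```bash
for i in 1 2; do echo '[{"x": -0.0027, "z": -0.0014}, {"x": -0.0027, "z": -0.0014}, {"x": -0.0027, "z": -0.0014}, {"x": -0.0027, "z": -0.0014}, {"x": -0.0027, "z": -0.0014}]' | python3 steer.py|egrep 'tcp|force:'; done; for i in 1 2; do echo '[{"x": -0.0045, "z": -0.0021}, {"x": -0.0045, "z": -0.0021}, {"x": -0.0045, "z": -0.0021}, {"x": -0.0045, "z": -0.0021}, {"x": -0.0045, "z": -0.0021}]' | python3 steer.py|egrep 'tcp|force:'; done;  python3 g.py .53 -.121 .2 -10 25
python3 - <<'E'
from h import *
pic('side','side7.png');pic('wrist','w7.png')
a=cv2.resize(cv2.imread('pics/side7.png')[200:290,220:380],None,fx=3,fy=3,interpolation=cv2.INTER_CUBIC)
cv2.imwrite('pics/b7.png',np.hstack([a,cv2.resize(cv2.imread('pics/w7.png')[:,100:460],(231,270))]))
E
```

```text
tcp_pos: [0.5923, -0.1314, 0.1043]
force: [-0.1, -0.4, -1.5]
gripper_force: 59.1
tcp_pos: [0.5774, -0.1289, 0.105]
force: [0.8, -0.2, -1.4]
gripper_force: 59.1
tcp_pos: [0.5527, -0.1246, 0.105]
force: [-0.5, 0.0, -1.3]
gripper_force: 59.1
tcp_pos: [0.5283, -0.1203, 0.105]
force: [0.5, -1.0, -1.8]
gripper_force: 59.1
d [ 0.0417  0.0005 -0.0884] rot [0.0003 0.0006 0.0027] t 19.3 F [ 0.46 -0.98 -1.78] gp [ 0.5296 -0.1206  0.1023] q [ 0.6   0.12 -0.45  2.15  0.14  0.45 -1.7 ]
```

View pics/b7.png

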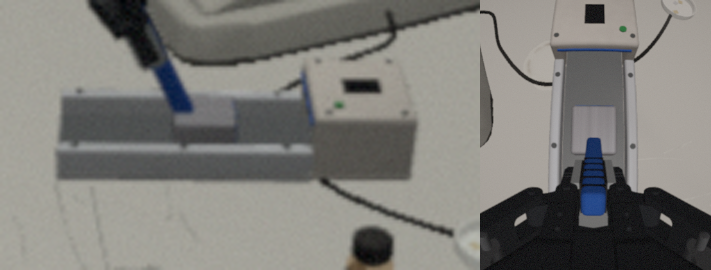

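The lane is empty between the pusher and the hood, so the vial stays inside. Lift and carry back.

```bash
echo '[{"x": 0.0084, "z": -0.0178}, {"x": 0.0084, "z": -0.0178}, {"x": 0.0084, "z": -0.0178}, {"x": 0.0084, "z": -0.0178}, {"x": 0.0084, "z": -0.0178}]' | python3 steer.py |egrep 'tcp'; echo '[{}, {}]' | python3 steer.py|egrep tcp; python3 g.py .4837 -.4757 .19 -7.5 25
```

```text
tcp_pos: [0.5294, -0.1202, 0.2045]
tcp_pos: [0.5301, -0.1206, 0.2047]
d [0.0072 0.3578 0.0173] rot [ 0.0193 -0.0019 -0.0367] t 19.98 F [ 0.16 -0.14 -2.95] gp [ 0.5314 -0.1208  0.2019] q [ 0.64 -0.02 -0.47  2.03 -0.01  0.69 -1.57]
```

```bash
for i in 1 2; do echo '[{"x": 0.0006, "y": 0.0298, "z": 0.0006, "ax": 0.0016, "az": -0.003}, {"x": 0.0006, "y": 0.0298, "z": 0.0006, "ax": 0.0016, "az": -0.003}, {"x": 0.0006, "y": 0.0298, "z": 0.0006, "ax": 0.0016, "az": -0.003}, {"x": 0.0006, "y": 0.0298, "z": 0.0006, "ax": 0.0016, "az": -0.003}, {"x": 0.0006, "y": 0.0298, "z": 0.0006, "ax": 0.0016, "az": -0.003}]' | python3 steer.py |egrep 'tcp'; done; echo '[{"x": 0.0006, "y": 0.0298, "z": 0.0006, "ax": 0.0016, "az": -0.003}, {"x": 0.0006, "y": 0.0298, "z": 0.0006, "ax": 0.0016, "az": -0.003}, {}, {}, {}]' | python3 steer.py|egrep tcp; python3 g.py .4837 -.4757 .12 -7.5 25
```

```text
tcp_pos: [0.5077, -0.269, 0.2003]
tcp_pos: [0.4896, -0.4169, 0.1984]
tcp_pos: [0.4839, -0.4743, 0.1979]
d [-0.0327  0.0017  0.0677] rot [-0.0027  0.0029 -0.0018] t 21.23 F [ 0.47  0.37 -1.56] gp [ 0.4851 -0.4744  0.1952] q [ 1.02  0.33 -0.18  1.64 -0.3   0.87 -0.69]
```

```bash
echo '[{"x": -0.0085, "y": 0.0017, "z": 0.017}, {"x": -0.0081, "z": 0.017, "ax": -0.0027}, {"x": -0.0081, "z": 0.017, "ay": 0.003, "az": -0.002}, {"x": -0.008, "z": 0.0167}, {}]' | python3 steer.py |egrep 'tcp'; echo '[{}, {}]' | python3 steer.py|egrep tcp; python3 g.py .4837 -.4757 .094 -7.5 25
```

```text
tcp_pos: [0.4817, -0.4729, 0.1197]
tcp_pos: [0.4838, -0.4763, 0.1261]
d [-0.0138 -0.0007  0.0259] rot [ 0.0022 -0.0033  0.0023] t 21.82 F [-0.31 -0.49 -0.72] gp [ 0.485  -0.4765  0.1233] q [ 1.03  0.41 -0.2   1.72 -0.32  0.72 -0.63]
```

```bash
echo '[{"x": -0.005, "y": -0.0007, "z": 0.009, "ax": 0.002, "az": 0.002}, {"x": -0.005, "z": 0.009, "ay": -0.003}, {"x": -0.0038, "z": 0.008}, {}, {}]' | python3 steer.py |egrep 'tcp|force:'; echo '[{}, {}]' | python3 steer.py|egrep 'tcp|force:'; python3 g.py .4837 -.4757 .0905 -7.5 25
```

```text
tcp_pos: [0.4811, -0.4757, 0.0945]
force: [-0.8, 0.6, -1.8]
gripper_force: 59.2
tcp_pos: [0.4816, -0.4758, 0.0954]
force: [-0.6, -0.1, -1.2]
gripper_force: 59.2
d [-0.0002 -0.0004  0.0023] rot [-0.0001  0.0008 -0.0008] t 22.4 F [-0.62 -0.14 -1.24] gp [ 0.4828 -0.476   0.0927] q [ 1.04  0.44 -0.2   1.74 -0.33  0.66 -0.61]
```

Lower in half-millimetre rows until it is supported.

```bash
for i in 1 2; do echo '[{"x": -0.0003, "z": 0.0006}, {"x": -0.0003, "z": 0.0006}, {}, {}]' | python3 steer.py |egrep 'tcp|force:';done; python3 g.py .4837 -.4757 .0905 -7.5 25
```

```text
tcp_pos: [0.4814, -0.4759, 0.0941]
force: [-0.3, -0.4, -1.9]
gripper_force: 59.2
tcp_pos: [0.4816, -0.4761, 0.0932]
force: [-2.7, 0.2, 3.2]
gripper_force: 59.7
d [ 0.0007 -0.0007  0.0003] rot [ 0.0006  0.0002 -0.0007] t 23.07 F [-2.66  0.24  3.18] gp [ 0.4828 -0.4763  0.0905] q [ 1.04  0.45 -0.2   1.74 -0.33  0.66 -0.6 ]
```

```bash
echo '[{}, {}, {}, {}, {}]' | python3 steer.py 1|egrep 'tcp|wid|force'; echo '[{}, {}, {}, {}]' | python3 steer.py |egrep 'tcp|wid|force';echo '[{"z": -0.01}, {"z": -0.02}, {"z": -0.03}, {"z": -0.03}, {"z": -0.03}]' | python3 steer.py;echo '[{"z": -0.03}, {}, {}]' | python3 steer.py|grep tcp
python3 - <<'E'
from h import *
for n,f in [('side','side8.png'),('wrist','w8.png')]: pic(n,f)
a=cv2.resize(cv2.imread('pics/side8.png')[190:390,200:400],(400,400),interpolation=cv2.INTER_CUBIC)
cv2.imwrite('pics/b8.png',np.hstack([a,cv2.resize(cv2.imread('pics/w8.png')[:,140:500],(343,400))]))
E
```

```text
tcp_pos: [0.4815, -0.4759, 0.0927]
force: [-0.8, 0.0, -0.2]
width: 0.853
gripper_force: 0.0
tcp_pos: [0.4814, -0.4759, 0.0928]
force: [-0.4, -0.1, 0.4]
width: 0.997
gripper_force: 0.0
time_s: 24.23
tcp_pos: [0.4304, -0.469, 0.2033]
ee_rot: [0.014, 0.974, -0.064, 0.216]
force: [0.3, -0.8, 0.5]
width: 0.997
gripper_force: 0.0
tcp_pos: [0.4182, -0.469, 0.232]
```

View pics/b8.png

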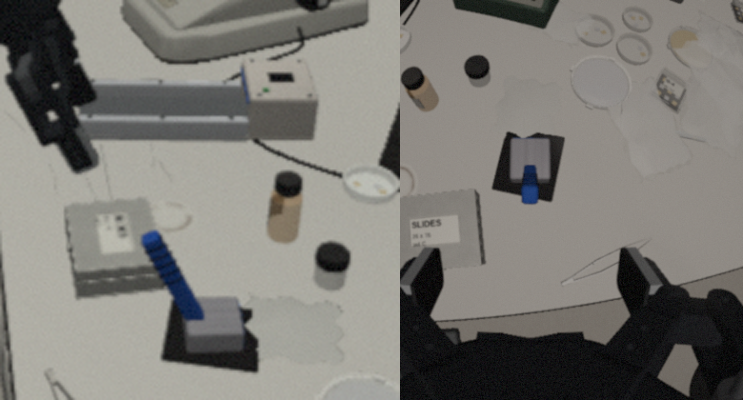

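The pusher stands upright and released on its mat, the lane is empty with the vial in the hood, and the bystanders are where they were. Handing in.

```bash
echo '[{}, {}, {}]' | python3 steer.py|head -2; python3 -c "
from cell import env, order, sensors, get_image
print(order.hand_in())"
```

```text
time_s: 24.83
tcp_pos: [0.4188, -0.4671, 0.2276]
the job is handed in; nothing more can be done
None
```

The job is handed in, with no verdict returned: I pressed the vial on the back stop at about 5.5 N for over a second, then eased off. It stayed in the hood (lane empty afterwards, though the vial itself can't be seen), and the pusher stands upright and released on its mat.

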